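Build a tail-shaft support pier on the bench slide

ROBOT

A 6-joint arm with a two-finger parallel gripper is mounted at the origin on the work surface. World frame = base frame: x ahead of the robot, y to its left, z up, the work surface at z = 0. Lengths are in m, angles in rad, forces in N, time in s.
With the tool pointing down it reaches from about 0.325 to 0.85 m from the base axis. Payload 15.5 kg.
Tool frame: the origin (TCP) lies at the very end of the fingers, on their centre line; the grasp point (between the pads) lies 19 mm behind it (tcp_to_grasp is the distance from the TCP to the grasp point, in m); z points along the fingers, y is the line along which they close (so a half turn about z gives the same grasp; the last joint's range is limited). The gripper opens to 91 mm and grips with 3 to 60 N. Pads are 32 mm wide; open, the fingers measure 118 mm over their backs; the gripper's body (76 mm by 178 mm) begins 60 mm behind the grasp point.
Start: joints at [-1.369, 0.494, 1.345, -0, 1.302, -0.096], TCP at [0.183, -0.597, 0.214] pointing down, gripper open.
Joint ranges: [-2.91, 2.91], [-0.82, 2.16], [0.22, 2.67], [-1.22, 4.37], [0.12, 2.79], [-3.08, 3.08]. Speed limits (rad/s): [1.89, 1.89, 2.57, 3.01, 3.01, 3.01].

INTERFACE

Orientations are given as a 3x3 rotation matrix whose columns are the frame's x, y, z axes.
In Python, from bench import * gives the robot as it stands.
- The arm moves only by the shell command python3 -m inch 'ROWS'. ROWS is JSON, a list of rows, each an object of numbers: "fingers": the closure, from -1 (fully open) to 1 (shut); "tx", "ty", "tz": the shift along the tool's x, y, z in mm; "wx", "wy", "wz": the turn, a rotation vector about the tool's x, y, z in rad. In form: [{"fingers": .., "tx": .., "ty": .., "tz": .., "wx": .., "wy": .., "wz": ..}, ...]. A call has 1 to 10 rows; each row shifts and turns the commanded pose from where the row before left it, along the tool's axes as they then stand; what a row does not reach is not made up. A row lasts 1/10 s, in which the tool goes at most 50 mm and 8.59 degrees, less where a joint would pass 70% of its speed; a pose out of reach is approached as far as the arm can. A call is refused whole if a number of a shift passes 50 or a number of a turn 0.15, either way. A call with a gripper value outside its range is refused whole. The fingers move at their own pace and stop on an object; the grip force is fixed at half the most. Time passes only in rows, so rows that do not move let the fingers close. It gives the time, the measured TCP pose, the force, the opening and the grip force at its end, in the units of the state.
- read_state(): the state, without advancing time (a new reading comes with each control period).
- snapshot(name): name is "scene" or "top"; returns the picture (480x640x3 uint8, red, green, blue); there is no depth.
- get_calibration(name): a dict with "mtx" (3x3 intrinsics, pixels), "view" (4x4, takes a point from world to camera coordinates). Camera axes: x right, y down, z forward; pixel columns grow to the right and rows downward; lengths in m; the calibration is good to about 2 mm. A picture is of the moment at which its call begins. get_calibration takes no time and is no camera call.
- sign_off(): hands the job in; it is judged then, once.
The state is a dict: "time": time; "joint_positions": joint angles; "joint_velocities": joint speeds; "tau": joint torques, N m; "position": TCP position; "ee_rot": TCP orientation; "contact_force": force on the tool from outside, world axes, zero at the start; "ft_torque": the same for the moment, N m; "gripper_width": finger opening in m; "gripper_force": force on a finger pad.
Only numpy, scipy, OpenCV 4.12 (cv2) and the standard library are available. Lean on these libraries where they do the work, as an engineer would, in place of code of your own. Each camera call takes 0.05 s, during which the arm holds its last target. There are 200 camera calls.

TASK

Build the support pier for the gearbox tail on the slide bed: first nudge the loose base slab along between the rails until its centre line is level with the pair of pointers to within about 5 mm, then stack the packing blocks on it largest first: the wide block, the middle block, and the V-block on top with its groove up. Set each down centred on the one below, long side along long side, so that its whole base is supported, and drop none. Leave the clutch drum, the upright shaft and the spray can where they stand, and the slab level with the pointers.

Things in the scene. Friction and masses are not known exactly. Their poses are not given: they have to be found in the camera images.
- bed_mid (a point): Slide bed, a fixed grey plate 250 mm long (its x axis) by 116 mm wide on the bench, its top 30 mm above the bench, with a bare-aluminium rail 6 mm wide and 8 mm high along each long edge (104 mm between the rails), open at both ends. The point is the middle of the plate's top. Its place and its yaw vary
- mark (a point): The pair of small white pointers with a black line, one over each rail, which mark the place along the bed where the slab's centre belongs. The point lies midway between them at the plate's top; x is along the bed. They cannot be touched or moved (look only)
- slab_mid (a point): Base slab, plain aluminium, 140 mm long (x, along the bed) by 100 mm wide (y) by 24 mm high, about 0.9 kg, loose on the bed between the rails (2 mm play each side), too wide to grip; a black line on its long edges marks the middle of its length. It starts 25 to 45 mm off the pointers, to either side. Slides with friction when its end is pushed. The point is its centre, 12 mm above its underside
- wide_mid (a point): Wide packing block, plain aluminium, 120 mm long (x) by 68 mm wide (y) by 40 mm high, about 0.8 kg, three dark bores in each long side; lies flat on the bench. The point is its centre, 20 mm above its underside
- middle_mid (a point): Middle packing block, plain aluminium, 95 mm long (x) by 52 mm wide (y) by 36 mm high, about 0.45 kg, two dark bores in each long side; lies flat on the bench. The point is its centre, 18 mm above its underside
- vee_mid (a point): V-block, plain steel, 66 mm long (x) by 36 mm wide (y) by 38 mm high, about 0.6 kg, with a V groove 28 mm wide and 14 mm deep along the whole of its top; stands groove up on the bench. The point is 19 mm above the centre of its underside
- drum_mid (a point): Bystander: steel clutch drum, an open cup 80 mm across and 62 mm high, loose. The three blocks and the drum share four places, two each side of the bed, drawn anew each time. The point is its centre, 31 mm up
- shaft_mid (a point): Bystander: steel gearbox shaft standing upright on its flange (64 mm across), 180 mm high, loose, left of the bed. The point is on its axis, 90 mm up
- can_mid (a point): Bystander: spray can, 60 mm across and 190 mm high, loose, right of the bed. The point is on its axis, 95 mm up
Things that resemble listed ones, but are neither listed nor needed, are in the scene too. What is shaped like the part that bears vee_mid but blue or green is not meant. What is shaped like the part that bears slab_mid but green is not meant.

How it is judged:
By the outcome, as a careful person would: the job done as asked, in the order asked, and still so for the second after the job is handed in, with the robot touching nothing.
It also fails if it takes over 72 s, if anything falls off the work surface, if the arm or the gripper's body presses on something with over 40 N, if the wrist force passes 120 N, or if a joint passes its speed limit or range.

## Working session

There is one attempt and no reset: what is moved stays moved. The work goes in short steps, Python scripts to look and compute and a shell command to move; the robot and the scene stay as the last step left them, time stands still between calls to the robot, and variables do not carry over. Pictures are saved under pics/ and viewed, at most 10 in all, crops included, and the job is handed in when it is done.

```bash
ls; mkdir -p pics; python3 - <<'E'
from bench import *
import cv2,numpy as np
for n in("scene","top"):
    im=snapshot(n);cv2.imwrite(f"pics/{n}0.png",im[:,:,::-1])
    c=get_calibration(n);print(n,np.round(c["mtx"],1).tolist(),np.round(c["view"],3).tolist())
print(read_state())
E
```

```text
pics
scene [[602.8, 0.0, 322.6], [0.0, 602.8, 239.8], [0.0, 0.0, 1.0]] [[-0.715, 0.699, -0.008, 0.318], [0.434, 0.435, -0.789, -0.178], [-0.549, -0.567, -0.614, 1.5], [0.0, 0.0, 0.0, 1.0]]
top [[612.1, 0.0, 323.8], [0.0, 612.1, 242.2], [0.0, 0.0, 1.0]] [[-0.023, -1.0, 0.015, 0.027], [-0.998, 0.022, -0.064, 0.473], [0.064, -0.016, -0.998, 1.487], [0.0, 0.0, 0.0, 1.0]]
{'time': 0.1, 'joint_positions': array([-1.36847420e+00,  4.94131893e-01,  1.34603073e+00, -1.87672270e-05,
        1.30251708e+00, -9.55519244e-02]), 'joint_velocities': array([-0.00114317, -0.00229505, -0.00158308, -0.00047064,  0.00070247,
        0.00068742]), 'tau': array([ 1.45798622e-03, -8.80238128e+01, -3.82546699e+01,  7.10194395e-02,
        4.82282275e-02, -2.56049935e-05]), 'position': array([ 0.18332993, -0.59716376,  0.21340418]), 'ee_rot': array([[ 9.55961137e-01,  2.93493185e-01, -2.36163057e-04],
       [ 2.93493267e-01, -9.55960551e-01,  1.06123783e-03],
       [ 8.57035055e-05, -1.08381439e-03, -9.99999409e-01]]), 'contact_force': array([-0.41546484, -1.10120198, -0.58952907]), 'ft_torque': array([-0.0007745 , -0.01832108, -0.02788428]), 'gripper_force': 0.0, 'gripper_width': 0.09136981070817088}
```

View pics/top0.png

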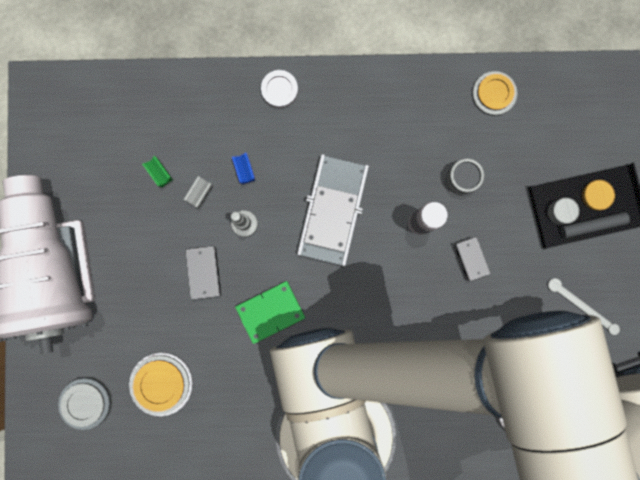

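View pics/scene0.png

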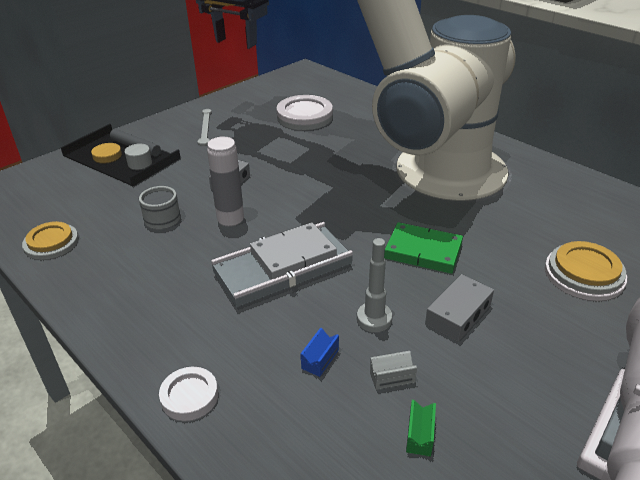

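Candidates in the top view:
- **V-block:** grey (198,192), which I choose. Blue (243,169) and green (157,171) are decoys.
- **Slab:** aluminium on the bed (331,217), which I choose. Green (270,312) is a decoy.
- **Wide block:** (202,272).
- **Middle block:** (472,258).
- **Bystanders:** drum (466,176), shaft (242,222), can (432,216).

Next is one close crop plus measurements.

```bash
cat > h.py <<'E'
from bench import *
import cv2,numpy as np
def ray(n,uv,z):
    c=get_calibration(n);V=np.array(c["view"]);R,t=V[:3,:3],V[:3,3]
    d=R.T@np.linalg.inv(c["mtx"])@np.array([*uv,1.]);o=-R.T@t
    return (o+d*(z-o[2])/d[2])
def proj(n,p):
    c=get_calibration(n);q=np.array(c["view"])@np.array([*p,1.]);q=np.array(c["mtx"])@q[:3];return q[:2]/q[2]
def rect(n,pts,z):
    w=np.array([ray(n,p,z)[:2] for p in np.asarray(pts).reshape(-1,2)],np.float32)*1000
    (cx,cy),(a,b),ang=cv2.minAreaRect(w)
    if a<b:a,b,ang=b,a,ang+90
    return cx,cy,a,b,(ang+90)%180-90
def face(im,seed,z,tol,box=60):
    """flood fill top face from seed pixel in a 4x upscaled crop -> cx,cy,len,wid,yaw(deg) in mm"""
    x0,y0=seed[0]-box,seed[1]-box
    c=im[y0:y0+2*box,x0:x0+2*box];c=cv2.resize(c,None,fx=4,fy=4,interpolation=cv2.INTER_CUBIC)
    m=np.zeros((c.shape[0]+2,c.shape[1]+2),np.uint8)
    cv2.floodFill(c.copy(),m,(4*box,4*box),255,(tol,)*3,(tol,)*3,cv2.FLOODFILL_FIXED_RANGE|cv2.FLOODFILL_MASK_ONLY|(255<<8)|4)
    m=cv2.morphologyEx(m[1:-1,1:-1],cv2.MORPH_OPEN,np.ones((9,9)))
    k=max(cv2.findContours(m,0,2)[0],key=cv2.contourArea).reshape(-1,2)
    return np.round(rect("top",(k+.5)/4-.5+[x0,y0],z),1)
E
python3 - <<'E'
from h import *
im=cv2.imread("pics/top0.png")
for nm,s,z in(("slab",(331,214),.054),("wide",(203,272),.04),("mid",(472,259),.036),("vee",(198,192),.038)):
    print(nm,im[s[1],s[0]],[face(im,s,z,t).tolist() for t in(22,35,50)])
for nm,s,z in(("can",(433,215),.19),("shaft",(236,216),.18),("drum",(466,176),.062)):print(nm,ray("top",s,z))
cv2.imwrite("pics/c1.png",np.hstack([cv2.resize(im[150:275,285:385],None,fx=4,fy=4,interpolation=cv2.INTER_CUBIC),cv2.resize(im[150:275,165:265],None,fx=4,fy=4,interpolation=cv2.INTER_CUBIC)]))
E
```

```text
slab [217 213 215] [[518.5, -2.8, 173.2, 106.7, -14.9], [550.2, -4.8, 245.3, 124.1, -14.3], [549.9, -6.1, 247.3, 132.8, -14.6]]
wide [166 163 163] [[406.3, 311.3, 118.8, 66.7, 5.7], [406.3, 311.5, 121.0, 68.6, 5.8], [406.5, 311.9, 123.1, 70.6, 5.7]]Traceback (most recent call last):
  File "<stdin>", line 4, in <module>
  File "h.py", line 22, in face
    return np.round(rect("top",(k+.5)/4-.5+[x0,y0],z),1)
                    ~~~~^^^^^^^^^^^^^^^^^^^^^^^^^^^^^
  File "h.py", line 10, in rect
    w=np.array([ray(n,p,z)[:2] for p in np.asarray(pts).reshape(-1,2)],np.float32)*1000
                ~~~^^^^^^^
  File "h.py", line 4, in ray
    c=get_calibration(n);V=np.array(c["view"]);R,t=V[:3,:3],V[:3,3]
ValueError: time passes only in moves, steps and waits
```

```bash
sed -i 's/^def ray/import functools\nget_calibration=functools.cache(get_calibration)\ndef ray/' h.py
python3 - <<'E'
from h import *
im=cv2.imread("pics/top0.png")
for nm,s,z,T in(("slab",(325,214),.054,(8,12,16)),("mid",(472,262),.036,(22,35,45)),("vee",(198,192),.038,(22,35,50))):
    print(nm,im[s[1],s[0]],[face(im,s,z,t).tolist() for t in T])
for nm,s,z in(("can",(433,215),.19),("shaft",(236,216),.18),("drum",(466,176),.062)):print(nm,ray("top",s,z))
cv2.imwrite("pics/c1.png",np.hstack([cv2.resize(im[150:275,285:385],None,fx=4,fy=4,interpolation=cv2.INTER_CUBIC),cv2.resize(im[150:275,165:265],None,fx=4,fy=4,interpolation=cv2.INTER_CUBIC)]))
E
```

```text
slab [216 217 215] [[528.0, -0.7, 135.1, 94.7, -15.1], [528.1, -0.8, 135.9, 95.5, -14.8], [528.0, -0.8, 136.8, 97.0, -14.4]]
mid [178 177 179] [[424.6, -343.6, 92.9, 49.3, 18.4], [424.8, -343.8, 94.8, 51.3, 18.5], [424.7, -343.9, 96.1, 52.5, 18.6]]
vee [154 155 152] [[602.7, 321.1, 65.4, 28.8, -32.8], [603.0, 321.4, 69.7, 40.7, -32.1], [603.8, 322.1, 72.9, 44.0, -32.1]]
can [ 0.51650765 -0.21951275  0.19      ]
shaft [0.52459747 0.20997704 0.18      ]
drum [ 0.62225596 -0.32743417  0.062     ]
```

View pics/c1.png

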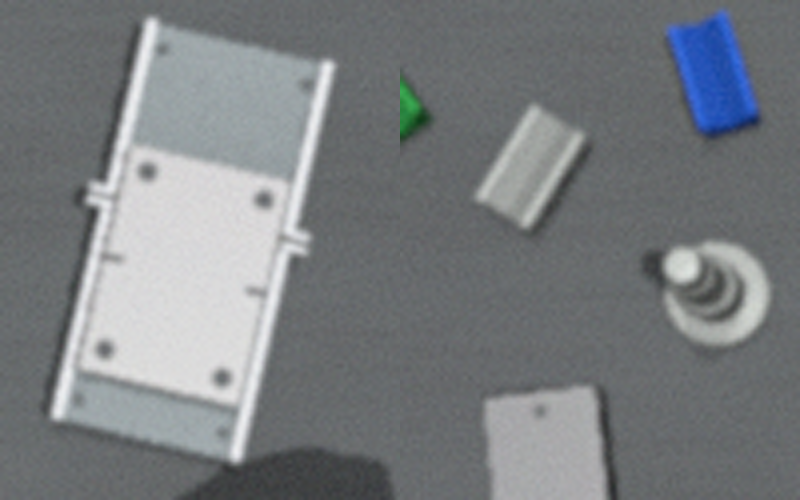

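The crop confirms the choices. The grey V-block is at (198,192). The slab sits on the bed with its ticks at (313,214.5) and (349,223), and the pointer lines are at (310,199) and (359,210). The slab therefore has to go away from the robot.

```bash
python3 - <<'E'
from h import *
mk=[ray("top",p,.042)*1000 for p in((310,199),(359.25,210))]
sl=[ray("top",p,.054)*1000 for p in((313.25,214.5),(349,223))]
bed=[ray("top",p,.038)*1000 for p in((285+150/4,150+20/4),(285+328/4,150+65/4),(285+58/4,150+415/4),(285+237/4,150+460/4))]
print(np.round(mk),np.round(sl),np.round(bed))
ax=(bed[0]+bed[1]-bed[2]-bed[3])/2;print("bedlen",np.linalg.norm(ax),"yaw",np.degrees(np.arctan2(ax[1],ax[0])),"mid",np.mean(bed,0))
a=ax/np.linalg.norm(ax);M=np.mean(mk,0);S=np.mean(sl,0);print("M",M,"S",S,"along",(M-S)@a)
print("shaft",ray("top",(244.25,223.75),.008), "rot", read_state()["ee_rot"].round(3).tolist())
# same by scene view? slab near-end target
Y=np.radians(-14.8);u=np.array([np.cos(Y),np.sin(Y)]);C=np.array([528,-.8]);print("near end",C-70*u,"push start",C-(70+30)*u)
E
```

```text
[[577.  48.  42.]
 [548. -70.  42.]] [[538.  41.  54.]
 [516. -44.  54.]] [[685.  15.  38.]
 [655. -92.  38.]
 [445.  76.  38.]
 [416. -31.  38.]]
bedlen 247.14888045696944 yaw -14.34707124321341 mid [550.43135023  -7.79393553  38.        ]
M [562.61559821 -10.99425208  42.        ] S [526.95657176  -1.34983398  54.        ] along 36.936748745582314
shaft [0.52388119 0.21170976 0.008     ] rot [[0.956, 0.293, -0.0], [0.293, -0.956, 0.001], [0.0, -0.001, -1.0]]
near end [460.3223628   17.08120306] push start [431.31766114  24.74457579]
```

```bash
python3 -m inch '[{"fingers":0,"wz":0.14},{"fingers":0,"wz":0.14},{"fingers":0,"wz":0.14},{"fingers":0,"wz":0.128},{"fingers":0,"tx":20,"ty":-45},{"fingers":0,"tx":20,"ty":-45},{"fingers":0,"tx":20,"ty":-45},{"fingers":0,"tx":20,"ty":-45},{"fingers":0,"ty":-45},{"fingers":0,"ty":-45}]'; python3 -m inch '[{"fingers":0,"ty":-45},{"fingers":0,"ty":-45},{"fingers":0,"ty":-45},{"fingers":0,"ty":-45},{"fingers":0,"ty":-45},{"fingers":0,"ty":-45},{"fingers":0,"ty":-45},{"fingers":0,"ty":-45},{"fingers":0,"ty":-33},{"fingers":0}]'; python3 -c "
from bench import *;s=read_state();print(s['position'],s['ee_rot'],s['joint_positions'])"
```

```text
[ 0.18332993 -0.59716376  0.21340418] [[ 9.55961137e-01  2.93493185e-01 -2.36163057e-04]
 [ 2.93493267e-01 -9.55960551e-01  1.06123783e-03]
 [ 8.57035055e-05 -1.08381439e-03 -9.99999409e-01]] [-1.36847420e+00  4.94131893e-01  1.34603073e+00 -1.87672270e-05
  1.30251708e+00 -9.55519244e-02]validation failed for argument at $[0]...
validation failed for argument at $[0]...
```

Rows evidently need all the keys.

```bash
python3 -m inch '[{"fingers":0,"tx":0,"ty":0,"tz":0,"wx":0,"wy":0,"wz":0.14},{"fingers":0,"tx":0,"ty":0,"tz":0,"wx":0,"wy":0,"wz":0.14},{"fingers":0,"tx":0,"ty":0,"tz":0,"wx":0,"wy":0,"wz":0.14},{"fingers":0,"tx":0,"ty":0,"tz":0,"wx":0,"wy":0,"wz":0.128},{"fingers":0,"tx":20,"ty":-45,"tz":0,"wx":0,"wy":0,"wz":0},{"fingers":0,"tx":20,"ty":-45,"tz":0,"wx":0,"wy":0,"wz":0},{"fingers":0,"tx":20,"ty":-45,"tz":0,"wx":0,"wy":0,"wz":0},{"fingers":0,"tx":20,"ty":-45,"tz":0,"wx":0,"wy":0,"wz":0}]'
```

```text
time: 0.9
position: [0.3061, -0.4412, 0.2137]
ee_rot: [[0.969, -0.248, -0.0], [-0.248, -0.969, 0.0], [-0.0, -0.0, -1.0]]
contact_force: [1.7, 0.1, -0.5]
gripper_width: 0.0454
gripper_force: 0.0
```

```bash
python3 -m inch '[{"fingers":0,"tx":0,"ty":-48,"tz":0,"wx":0,"wy":0,"wz":0},{"fingers":0,"tx":0,"ty":-48,"tz":0,"wx":0,"wy":0,"wz":0},{"fingers":0,"tx":0,"ty":-48,"tz":0,"wx":0,"wy":0,"wz":0},{"fingers":0,"tx":0,"ty":-48,"tz":0,"wx":0,"wy":0,"wz":0},{"fingers":0,"tx":0,"ty":-48,"tz":0,"wx":0,"wy":0,"wz":0},{"fingers":0,"tx":0,"ty":-48,"tz":0,"wx":0,"wy":0,"wz":0},{"fingers":0,"tx":0,"ty":-48,"tz":0,"wx":0,"wy":0,"wz":0},{"fingers":0,"tx":0,"ty":-48,"tz":0,"wx":0,"wy":0,"wz":0},{"fingers":0,"tx":0,"ty":-48,"tz":0,"wx":0,"wy":0,"wz":0},{"fingers":0,"tx":0,"ty":-48,"tz":0,"wx":0,"wy":0,"wz":0}]'; python3 -m inch '[{"fingers":0,"tx":0,"ty":0,"tz":0,"wx":0,"wy":0,"wz":0},{"fingers":0,"tx":0,"ty":0,"tz":0,"wx":0,"wy":0,"wz":0}]'
```

```text
time: 1.9
position: [0.4243, 0.0242, 0.214]
ee_rot: [[0.969, -0.248, 0.0], [-0.248, -0.969, -0.0], [0.0, 0.0, -1.0]]
contact_force: [1.1, -0.7, 0.1]
gripper_width: 0.0455
gripper_force: 0.0
time: 2.1
position: [0.4242, 0.0231, 0.2137]
ee_rot: [[0.97, -0.245, -0.001], [-0.245, -0.97, -0.0], [-0.0, 0.0, -1.0]]
contact_force: [0.8, -0.5, 0.6]
gripper_width: 0.0451
gripper_force: 0.0
```

```bash
python3 -m inch '[{"fingers":0,"tx":0,"ty":0,"tz":45,"wx":0,"wy":0,"wz":0},{"fingers":0,"tx":0,"ty":0,"tz":45,"wx":0,"wy":0,"wz":0},{"fingers":0,"tx":0,"ty":0,"tz":45,"wx":0,"wy":0,"wz":0},{"fingers":0,"tx":0,"ty":0,"tz":25,"wx":0,"wy":0,"wz":0},{"fingers":0,"tx":0,"ty":0,"tz":12,"wx":0,"wy":0,"wz":0},{"fingers":0,"tx":10,"ty":0,"tz":0,"wx":0,"wy":0,"wz":0},{"fingers":0,"tx":5,"ty":0,"tz":0,"wx":0,"wy":0,"wz":0},{"fingers":0,"tx":3,"ty":0,"tz":0,"wx":0,"wy":0,"wz":0},{"fingers":0,"tx":3,"ty":0,"tz":0,"wx":0,"wy":0,"wz":0},{"fingers":0,"tx":3,"ty":0,"tz":0,"wx":0,"wy":0,"wz":0}]'; python3 -m inch '[{"fingers":0,"tx":3,"ty":0,"tz":0,"wx":0,"wy":0,"wz":0},{"fingers":0,"tx":3,"ty":0,"tz":0,"wx":0,"wy":0,"wz":0},{"fingers":0,"tx":3,"ty":0,"tz":0,"wx":0,"wy":0,"wz":0},{"fingers":0,"tx":3,"ty":0,"tz":0,"wx":0,"wy":0,"wz":0},{"fingers":0,"tx":3,"ty":0,"tz":0,"wx":0,"wy":0,"wz":0}]'; python3 -m inch '[{"fingers":0,"tx":3,"ty":0,"tz":0,"wx":0,"wy":0,"wz":0},{"fingers":0,"tx":3,"ty":0,"tz":0,"wx":0,"wy":0,"wz":0}]'
python3 - <<'E'
from h import *
im=snapshot("top")[:,:,::-1];cv2.imwrite("pics/t2.png",im)
s2=snapshot("scene")[:,:,::-1];cv2.imwrite("pics/s2.png",s2)
cv2.imwrite("pics/c2.png",np.hstack([cv2.resize(im[150:275,285:385],None,fx=4,fy=4,interpolation=cv2.INTER_CUBIC),cv2.resize(s2[195:320,250:350],None,fx=4,fy=4,interpolation=cv2.INTER_CUBIC)]))
E
```

```text
time: 3.1
position: [0.4465, 0.0162, 0.0426]
ee_rot: [[0.969, -0.248, -0.002], [-0.248, -0.969, 0.0], [-0.002, 0.0, -1.0]]
contact_force: [-8.3, 0.5, 5.2]
gripper_width: 0.0454
gripper_force: 4.0
time: 3.6
position: [0.4612, 0.0125, 0.0426]
ee_rot: [[0.969, -0.248, -0.001], [-0.248, -0.969, 0.0], [-0.001, 0.0, -1.0]]
contact_force: [-6.3, 1.9, 3.3]
gripper_width: 0.0458
gripper_force: 3.4
time: 3.8
position: [0.4671, 0.0111, 0.0426]
ee_rot: [[0.969, -0.248, -0.001], [-0.248, -0.969, 0.0], [-0.001, 0.0, -1.0]]
contact_force: [-6.2, 1.4, 2.7]
gripper_width: 0.0455
gripper_force: 3.3
```

View pics/c2.png

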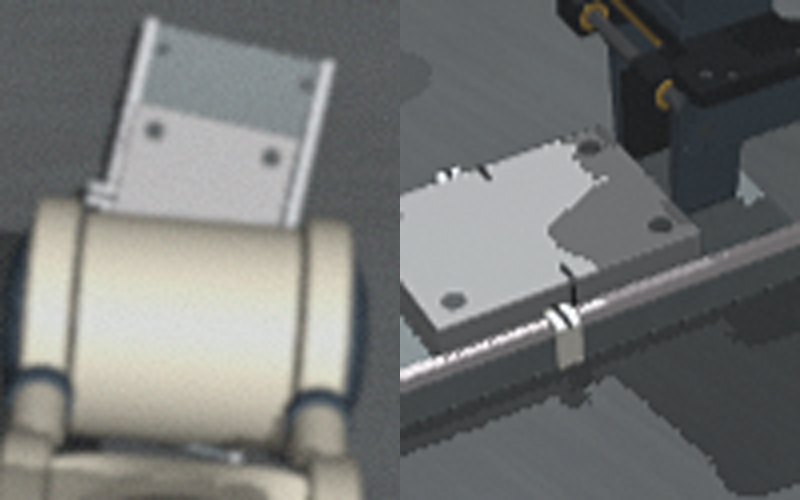

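The holes moved about 10 px. In the scene view the near tick is at (292,262) and the near pointer line at (291,274).

```bash
python3 - <<'E'
from h import *
a=np.array([np.cos(np.radians(-14.4)),np.sin(np.radians(-14.4)),0])
f=lambda u,v:ray("top",(285+u/4,150+v/4),.054)*1000
print([((f(154,130)-f(148,171))@a).round(1),((f(271,157)-f(264,200))@a).round(1)])
for z in(.038,.042,.046):
  M=(ray("scene",(290.75,273.75),z)+ray("scene",(262,239),z))/2*1000;print(z,M)
n,fr=ray("scene",(291.75,262),.054)*1000,ray("scene",(271.25,238),.054)*1000;S=(n+fr)/2
print(n,fr,S,(M-S)@a)
E
```

```text
[np.float64(25.0), np.float64(26.3)]
0.038 [561.48414517 -10.90058452  38.        ]
0.042 [564.52239679  -7.05334667  42.        ]
0.046 [567.56064841  -3.20610882  46.        ]
[564.59896584  39.67020482  54.        ] [543.80206337 -43.88073116  54.        ] [554.20051461  -2.10526317  54.        ] 13.214169812210658
```

```bash
python3 -m inch '[{"fingers":0,"tx":3,"ty":0,"tz":0,"wx":0,"wy":0,"wz":0},{"fingers":0,"tx":3,"ty":0,"tz":0,"wx":0,"wy":0,"wz":0},{"fingers":0,"tx":3,"ty":0,"tz":0,"wx":0,"wy":0,"wz":0},{"fingers":0,"tx":2,"ty":0,"tz":0,"wx":0,"wy":0,"wz":0},{"fingers":0,"tx":0,"ty":0,"tz":0,"wx":0,"wy":0,"wz":0}]'; python3 -m inch '[{"fingers":-1,"tx":-15,"ty":0,"tz":0,"wx":0,"wy":0,"wz":0},{"fingers":-1,"tx":-15,"ty":0,"tz":-20,"wx":0,"wy":0,"wz":0},{"fingers":-1,"tx":0,"ty":0,"tz":-40,"wx":0,"wy":0,"wz":0},{"fingers":-1,"tx":0,"ty":0,"tz":-45,"wx":0,"wy":0,"wz":0},{"fingers":-1,"tx":0,"ty":0,"tz":-45,"wx":0,"wy":0,"wz":0},{"fingers":-1,"tx":0,"ty":-45,"tz":0,"wx":0,"wy":0,"wz":0},{"fingers":-1,"tx":0,"ty":-45,"tz":0,"wx":0,"wy":0,"wz":0},{"fingers":-1,"tx":0,"ty":-45,"tz":0,"wx":0,"wy":0,"wz":-0.14},{"fingers":-1,"tx":0,"ty":-45,"tz":0,"wx":0,"wy":0,"wz":-0.14},{"fingers":-1,"tx":0,"ty":-45,"tz":0,"wx":0,"wy":0,"wz":-0.07}]'; python3 -m inch '[{"fingers":-1,"tx":0,"ty":-30,"tz":0,"wx":0,"wy":0,"wz":0},{"fingers":-1,"tx":0,"ty":0,"tz":0,"wx":0,"wy":0,"wz":0},{"fingers":-1,"tx":0,"ty":0,"tz":0,"wx":0,"wy":0,"wz":0}]'
python3 - <<'E'
from h import *
im=snapshot("top")[:,:,::-1];cv2.imwrite("pics/t3.png",im)
s2=snapshot("scene")[:,:,::-1];cv2.imwrite("pics/s3.png",s2)
cv2.imwrite("pics/c3.png",np.hstack([cv2.resize(im[150:275,285:385],None,fx=4,fy=4,interpolation=cv2.INTER_CUBIC),cv2.resize(s2[195:320,230:330],None,fx=4,fy=4,interpolation=cv2.INTER_CUBIC)]))
print(face(im,(325,204),.054,12))
E
```

```text
time: 4.4
position: [0.4781, 0.0083, 0.0424]
ee_rot: [[0.969, -0.248, -0.001], [-0.248, -0.969, 0.0], [-0.001, 0.0, -1.0]]
contact_force: [-4.9, 0.8, 3.0]
gripper_width: 0.0455
gripper_force: 2.5
time: 5.4
position: [0.4875, 0.2383, 0.1927]
ee_rot: [[0.994, 0.105, 0.002], [0.105, -0.994, 0.001], [0.002, -0.0, -1.0]]
contact_force: [1.4, -0.2, 0.5]
gripper_width: 0.0914
gripper_force: 0.0
time: 5.7
position: [0.4836, 0.2665, 0.1924]
ee_rot: [[0.995, 0.101, 0.001], [0.101, -0.995, 0.0], [0.001, -0.0, -1.0]]
contact_force: [0.4, -0.1, 0.2]
gripper_width: 0.0914
gripper_force: 0.0
[565.   -8.2 136.1  96.6 -14. ]
```

View pics/c3.png

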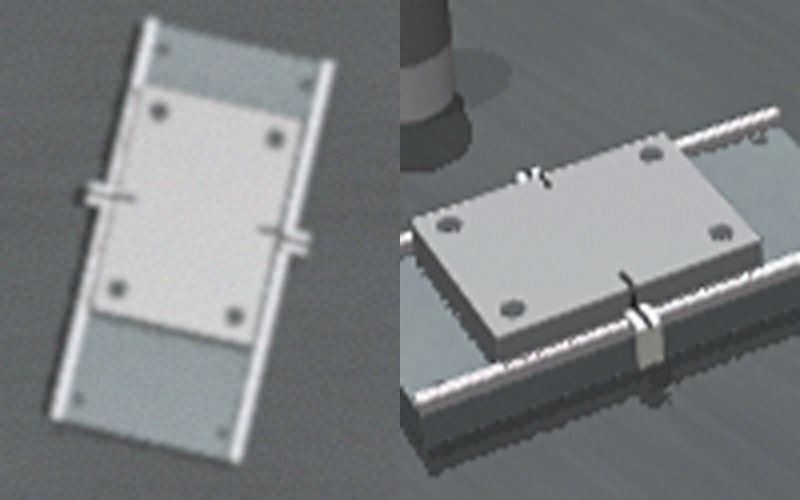

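The ticks line up with the pointers in both views: left at (315,199) and right at (352,208) in the top view. The slab is set. Next is the wide block, first moving away from the shaft before going down.

```bash
python3 - <<'E'
from h import *
print(ray("top",(334.06,203.3),.054)*1000)
a=cv2.imread("pics/s0.png") if 0 else cv2.imread("pics/scene0.png");b=cv2.imread("pics/s3.png")
print("shaft region diff",cv2.absdiff(a,b)[235:335,355:395].mean())
E
python3 -m inch '[{"fingers":-1,"tx":-36,"ty":-26,"tz":0,"wx":0,"wy":0,"wz":0},{"fingers":-1,"tx":-36,"ty":-26,"tz":0,"wx":0,"wy":0,"wz":0},{"fingers":-1,"tx":0,"ty":0,"tz":40,"wx":0,"wy":0,"wz":0},{"fingers":-1,"tx":0,"ty":0,"tz":40,"wx":0,"wy":0,"wz":0},{"fingers":-1,"tx":0,"ty":0,"tz":30,"wx":0,"wy":0,"wz":0},{"fingers":-1,"tx":0,"ty":0,"tz":0,"wx":0,"wy":0,"wz":0},{"fingers":-1,"tx":0,"ty":0,"tz":0,"wx":0,"wy":0,"wz":0}]'
```

```text
[564.03507266  -9.2794463   54.        ]
shaft region diff 6.764583333333333
time: 6.5
position: [0.4072, 0.31, 0.0826]
ee_rot: [[0.995, 0.098, -0.0], [0.098, -0.995, -0.0], [-0.0, 0.0, -1.0]]
contact_force: [1.3, 0.2, 0.1]
gripper_width: 0.091
gripper_force: 0.0
```

```bash
python3 -m inch '[{"fingers":-1,"tx":-1,"ty":-1,"tz":35,"wx":0,"wy":0,"wz":0},{"fingers":-1,"tx":0,"ty":0,"tz":25,"wx":0,"wy":0,"wz":0},{"fingers":-1,"tx":0,"ty":0,"tz":10,"wx":0,"wy":0,"wz":0},{"fingers":-1,"tx":0,"ty":0,"tz":0,"wx":0,"wy":0,"wz":0},{"fingers":1,"tx":0,"ty":0,"tz":0,"wx":0,"wy":0,"wz":0},{"fingers":1,"tx":0,"ty":0,"tz":0,"wx":0,"wy":0,"wz":0},{"fingers":1,"tx":0,"ty":0,"tz":0,"wx":0,"wy":0,"wz":0},{"fingers":1,"tx":0,"ty":0,"tz":0,"wx":0,"wy":0,"wz":0},{"fingers":1,"tx":0,"ty":0,"tz":0,"wx":0,"wy":0,"wz":0}]'
```

```text
time: 7.4
position: [0.4061, 0.3118, 0.0128]
ee_rot: [[0.995, 0.1, 0.001], [0.1, -0.995, 0.001], [0.001, -0.001, -1.0]]
contact_force: [-0.7, -0.2, 11.4]
gripper_width: 0.0678
gripper_force: 30.0
```

```bash
python3 -m inch '[{"fingers":1,"tx":0,"ty":0,"tz":-20,"wx":0,"wy":0,"wz":0},{"fingers":1,"tx":0,"ty":0,"tz":-40,"wx":0,"wy":0,"wz":0},{"fingers":1,"tx":0,"ty":0,"tz":-45,"wx":0,"wy":0,"wz":0},{"fingers":1,"tx":0,"ty":0,"tz":-45,"wx":0,"wy":0,"wz":0.1},{"fingers":1,"tx":0,"ty":0,"tz":-45,"wx":0,"wy":0,"wz":0.13},{"fingers":1,"tx":0,"ty":0,"tz":-20,"wx":0,"wy":0,"wz":0.12},{"fingers":1,"tx":0,"ty":0,"tz":0,"wx":0,"wy":0,"wz":0}]'; python3 -m inch '[{"fingers":1,"tx":20,"ty":24,"tz":0,"wx":0,"wy":0,"wz":0},{"fingers":1,"tx":30,"ty":35,"tz":0,"wx":0,"wy":0,"wz":0},{"fingers":1,"tx":30,"ty":35,"tz":0,"wx":0,"wy":0,"wz":0},{"fingers":1,"tx":30,"ty":35,"tz":0,"wx":0,"wy":0,"wz":0},{"fingers":1,"tx":30,"ty":35,"tz":0,"wx":0,"wy":0,"wz":0},{"fingers":1,"tx":30,"ty":35,"tz":0,"wx":0,"wy":0,"wz":0},{"fingers":1,"tx":30,"ty":35,"tz":0,"wx":0,"wy":0,"wz":0},{"fingers":1,"tx":20,"ty":23,"tz":0,"wx":0,"wy":0,"wz":0},{"fingers":1,"tx":13,"ty":14,"tz":0,"wx":0,"wy":0,"wz":0},{"fingers":1,"tx":0,"ty":0,"tz":0,"wx":0,"wy":0,"wz":0}]';  python3 -m inch '[{"fingers":1,"tx":0,"ty":0,"tz":0,"wx":0,"wy":0,"wz":0},{"fingers":1,"tx":0,"ty":0,"tz":0,"wx":0,"wy":0,"wz":0}]'
```

```text
time: 8.1
position: [0.4066, 0.3122, 0.2297]
ee_rot: [[0.968, -0.25, 0.004], [-0.25, -0.968, 0.003], [0.004, -0.004, -1.0]]
contact_force: [0.5, 0.5, -7.6]
gripper_width: 0.0679
gripper_force: 30.0
time: 9.1
position: [0.5645, -0.0105, 0.2251]
ee_rot: [[0.969, -0.247, -0.002], [-0.247, -0.969, -0.0], [-0.002, 0.001, -1.0]]
contact_force: [0.2, 1.4, -7.3]
gripper_width: 0.0679
gripper_force: 30.0
time: 9.3
position: [0.5634, -0.0077, 0.2262]
ee_rot: [[0.969, -0.246, -0.002], [-0.246, -0.969, 0.0], [-0.002, -0.0, -1.0]]
contact_force: [-0.7, 0.4, -6.1]
gripper_width: 0.0678
gripper_force: 30.0
```

```bash
python3 -m inch '[{"fingers":1,"tx":1,"ty":1,"tz":40,"wx":0,"wy":0,"wz":0},{"fingers":1,"tx":0,"ty":0,"tz":45,"wx":0,"wy":0,"wz":0},{"fingers":1,"tx":0,"ty":0,"tz":40,"wx":0,"wy":0,"wz":0},{"fingers":1,"tx":0,"ty":0,"tz":20,"wx":0,"wy":0,"wz":0},{"fingers":1,"tx":0,"ty":0,"tz":8,"wx":0,"wy":0,"wz":0},{"fingers":1,"tx":0,"ty":0,"tz":4,"wx":0,"wy":0,"wz":0},{"fingers":1,"tx":0,"ty":0,"tz":0,"wx":0,"wy":0,"wz":0},{"fingers":1,"tx":0,"ty":0,"tz":0,"wx":0,"wy":0,"wz":0}]'; python3 -m inch '[{"fingers":1,"tx":0,"ty":0,"tz":2,"wx":0,"wy":0,"wz":0},{"fingers":1,"tx":0,"ty":0,"tz":0,"wx":0,"wy":0,"wz":0}]'
```

```text
time: 10.1
position: [0.5658, -0.0098, 0.0711]
ee_rot: [[0.969, -0.247, 0.002], [-0.247, -0.969, -0.0], [0.002, -0.0, -1.0]]
contact_force: [0.9, 0.0, -7.1]
gripper_width: 0.0681
gripper_force: 30.0
time: 10.3
position: [0.5653, -0.01, 0.0684]
ee_rot: [[0.969, -0.248, 0.001], [-0.248, -0.969, -0.0], [0.001, -0.0, -1.0]]
contact_force: [-0.1, -0.0, -6.3]
gripper_width: 0.0676
gripper_force: 30.0
```

```bash
python3 -m inch '[{"fingers":1,"tx":-0.5,"ty":-1,"tz":1,"wx":0,"wy":0,"wz":0},{"fingers":1,"tx":0,"ty":0,"tz":0,"wx":0,"wy":0,"wz":0}]'; python3 -m inch '[{"fingers":1,"tx":0,"ty":0,"tz":1,"wx":0,"wy":0,"wz":0},{"fingers":1,"tx":0,"ty":0,"tz":0,"wx":0,"wy":0,"wz":0}]'
```

```text
time: 10.5
position: [0.5647, -0.0088, 0.067]
ee_rot: [[0.969, -0.248, 0.0], [-0.248, -0.969, 0.0], [0.0, -0.0, -1.0]]
contact_force: [-0.3, 0.4, -6.6]
gripper_width: 0.0683
gripper_force: 30.0
time: 10.7
position: [0.5648, -0.0088, 0.0668]
ee_rot: [[0.969, -0.248, 0.0], [-0.248, -0.969, 0.0], [0.0, -0.0, -1.0]]
contact_force: [-5.0, 1.8, 11.2]
gripper_width: 0.0676
gripper_force: 30.0
```

```bash
python3 -m inch '[{"fingers":-1,"tx":0,"ty":0,"tz":0,"wx":0,"wy":0,"wz":0},{"fingers":-1,"tx":0,"ty":0,"tz":0,"wx":0,"wy":0,"wz":0},{"fingers":-1,"tx":0,"ty":0,"tz":0,"wx":0,"wy":0,"wz":0},{"fingers":-1,"tx":0,"ty":0,"tz":-10,"wx":0,"wy":0,"wz":0},{"fingers":-1,"tx":0,"ty":0,"tz":-45,"wx":0,"wy":0,"wz":0},{"fingers":-1,"tx":0,"ty":0,"tz":-45,"wx":0,"wy":0,"wz":0},{"fingers":-1,"tx":0,"ty":0,"tz":-45,"wx":0,"wy":0,"wz":0},{"fingers":-1,"tx":-45,"ty":0,"tz":-5,"wx":0,"wy":0,"wz":0},{"fingers":-1,"tx":-45,"ty":0,"tz":0,"wx":0,"wy":0,"wz":0},{"fingers":-1,"tx":-45,"ty":0,"tz":0,"wx":0,"wy":0,"wz":0}]'; python3 -m inch '[{"fingers":-1,"tx":-15,"ty":0,"tz":0,"wx":0,"wy":0,"wz":-0.144},{"fingers":-1,"tx":0,"ty":0,"tz":0,"wx":0,"wy":0,"wz":-0.144},{"fingers":-1,"tx":0,"ty":0,"tz":0,"wx":0,"wy":0,"wz":-0.143},{"fingers":-1,"tx":0,"ty":0,"tz":0,"wx":0,"wy":0,"wz":-0.143},{"fingers":-1,"tx":-14,"ty":44,"tz":0,"wx":0,"wy":0,"wz":0},{"fingers":-1,"tx":-14,"ty":44,"tz":0,"wx":0,"wy":0,"wz":0},{"fingers":-1,"tx":-14,"ty":44,"tz":0,"wx":0,"wy":0,"wz":0},{"fingers":-1,"tx":-14,"ty":44,"tz":0,"wx":0,"wy":0,"wz":0},{"fingers":-1,"tx":-14,"ty":44,"tz":0,"wx":0,"wy":0,"wz":0},{"fingers":-1,"tx":-14,"ty":44,"tz":0,"wx":0,"wy":0,"wz":0}]'; python3 -m inch '[{"fingers":-1,"tx":-14,"ty":44,"tz":0,"wx":0,"wy":0,"wz":0},{"fingers":-1,"tx":-15,"ty":46,"tz":0,"wx":0,"wy":0,"wz":0},{"fingers":-1,"tx":0,"ty":0,"tz":0,"wx":0,"wy":0,"wz":0},{"fingers":-1,"tx":0,"ty":0,"tz":0,"wx":0,"wy":0,"wz":0}]'
python3 - <<'E'
from h import *
im=snapshot("top")[:,:,::-1];cv2.imwrite("pics/t4.png",im)
s2=snapshot("scene")[:,:,::-1];cv2.imwrite("pics/s4.png",s2)
cv2.imwrite("pics/c4.png",np.hstack([cv2.resize(im[150:275,285:385],None,fx=4,fy=4,interpolation=cv2.INTER_CUBIC),cv2.resize(s2[195:320,230:330],None,fx=4,fy=4,interpolation=cv2.INTER_CUBIC)]))
for t in(12,16,22):print(face(im,(333,203),.094,t))
E
```

```text
time: 11.7
position: [0.4325, 0.0248, 0.2168]
ee_rot: [[0.969, -0.248, 0.001], [-0.248, -0.969, -0.0], [0.001, -0.0, -1.0]]
contact_force: [0.4, 0.6, -0.1]
gripper_width: 0.0914
gripper_force: 0.0
time: 12.7
position: [0.4235, -0.2508, 0.2167]
ee_rot: [[0.948, 0.318, 0.001], [0.318, -0.948, -0.0], [0.001, 0.001, -1.0]]
contact_force: [0.8, 0.4, 0.3]
gripper_width: 0.0911
gripper_force: 0.0
time: 13.1
position: [0.4246, -0.3439, 0.2161]
ee_rot: [[0.949, 0.316, -0.0], [0.316, -0.949, 0.0], [0.0, -0.0, -1.0]]
contact_force: [-0.4, 0.5, -0.6]
gripper_width: 0.0911
gripper_force: 0.0
[567.3 -11.1 121.5  69.6 -12.6]
[568.4 -10.8 123.6  70.6 -13.5]
[583.9 -12.8 154.9  94.7 -14.9]
```

View pics/c4.png

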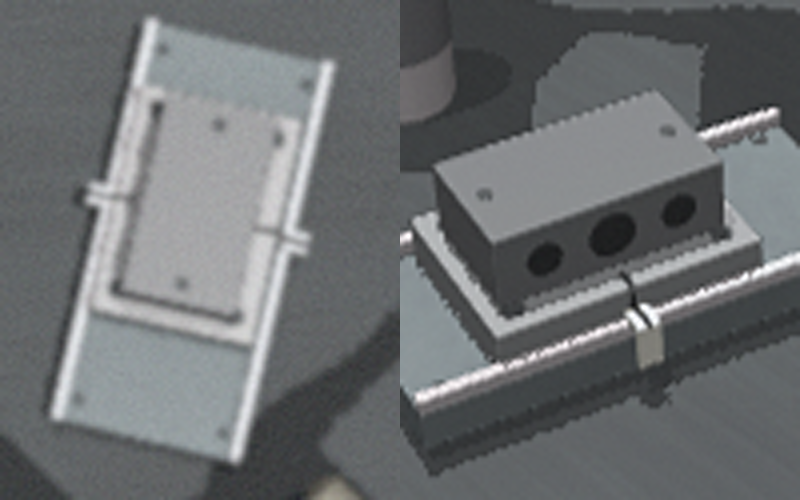

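```bash
python3 - <<'E'
from h import *
f=lambda u,v,z:ray("top",(285+u/4,150+v/4),z)*1000
W=(f(219,125,.094)+f(181,284,.094))/2;d=f(219,125,.094)-f(181,284,.094)
print("wide top",W.round(1),np.degrees(np.arctan2(d[1],d[0])))
g=lambda u,v,z:(ray("scene",(230+(u-400)/4,195+v/4),z)*1000).round(1)
P=dict(wLn=g(510,313,.054),wRn=g(727,236,.054),sLn=g(497,340,.054),sRn=g(760,240,.054),sLf=g(413,213,.054),sRf=g(663,133,.054),tLn=g(496,243,.094),tRn=g(723,163,.094),tLf=g(437,168,.094),tRf=g(657,92,.094))
for k in P:print(k,P[k])
S=np.mean([P[k] for k in("sLn","sRn","sLf","sRf")],0);T=np.mean([P[k] for k in("tLn","tRn","tLf","tRf")],0);print("slab",S,"wide",T)
E
```

```text
wide top [564.1 -10.2  94. ] -14.741158210193197
wLn [630.9  19.1  54. ]
wRn [521.5  49.   54. ]
sLn [647.   29.3  54. ]
sRn [512.5  62.3  54. ]
sLf [617.1 -71.2  54. ]
sRf [487.7 -33.4  54. ]
tLn [631.9  15.1  94. ]
tRn [518.8  44.5  94. ]
tLf [616.3 -47.6  94. ]
tRf [502.4 -19.6  94. ]
slab [566.075  -3.25   54.   ] wide [567.35  -1.9   94.  ]
```

```bash
python3 -m inch '[{"fingers":-1,"tx":0,"ty":0,"tz":45,"wx":0,"wy":0,"wz":0},{"fingers":-1,"tx":0,"ty":0,"tz":45,"wx":0,"wy":0,"wz":0},{"fingers":-1,"tx":0,"ty":0,"tz":45,"wx":0,"wy":0,"wz":0},{"fingers":-1,"tx":0,"ty":0,"tz":40,"wx":0,"wy":0,"wz":0},{"fingers":-1,"tx":0,"ty":0,"tz":20,"wx":0,"wy":0,"wz":0},{"fingers":-1,"tx":0,"ty":0,"tz":9,"wx":0,"wy":0,"wz":0},{"fingers":-1,"tx":0,"ty":0,"tz":0,"wx":0,"wy":0,"wz":0}]'; python3 -m inch '[{"fingers":1,"tx":0,"ty":0,"tz":0,"wx":0,"wy":0,"wz":0},{"fingers":1,"tx":0,"ty":0,"tz":0,"wx":0,"wy":0,"wz":0},{"fingers":1,"tx":0,"ty":0,"tz":0,"wx":0,"wy":0,"wz":0},{"fingers":1,"tx":0,"ty":0,"tz":0,"wx":0,"wy":0,"wz":0},{"fingers":1,"tx":0,"ty":0,"tz":0,"wx":0,"wy":0,"wz":0},{"fingers":1,"tx":0,"ty":0,"tz":0,"wx":0,"wy":0,"wz":0}]'
```

```text
time: 13.9
position: [0.4249, -0.3422, 0.0117]
ee_rot: [[0.948, 0.319, -0.001], [0.319, -0.948, 0.001], [-0.001, -0.001, -1.0]]
contact_force: [-0.1, -0.2, 1.1]
gripper_width: 0.0912
gripper_force: 0.0
time: 14.5
position: [0.4249, -0.3433, 0.0122]
ee_rot: [[0.948, 0.318, 0.0], [0.318, -0.948, -0.0], [0.0, 0.0, -1.0]]
contact_force: [-1.2, 2.0, 6.9]
gripper_width: 0.052
gripper_force: 30.0
```

```bash
python3 -m inch '[{"fingers":1,"tx":0,"ty":0,"tz":-20,"wx":0,"wy":0,"wz":0},{"fingers":1,"tx":0,"ty":0,"tz":-40,"wx":0,"wy":0,"wz":0},{"fingers":1,"tx":0,"ty":0,"tz":-45,"wx":0,"wy":0,"wz":0},{"fingers":1,"tx":0,"ty":0,"tz":-45,"wx":0,"wy":0,"wz":0},{"fingers":1,"tx":0,"ty":0,"tz":-45,"wx":0,"wy":0,"wz":0},{"fingers":1,"tx":0,"ty":0,"tz":-20,"wx":0,"wy":0,"wz":0.09},{"fingers":1,"tx":0,"ty":0,"tz":0,"wx":0,"wy":0,"wz":0.13},{"fingers":1,"tx":0,"ty":0,"tz":0,"wx":0,"wy":0,"wz":0.13},{"fingers":1,"tx":0,"ty":0,"tz":0,"wx":0,"wy":0,"wz":0.13},{"fingers":1,"tx":0,"ty":0,"tz":0,"wx":0,"wy":0,"wz":0.094}]'; python3 -m inch '[{"fingers":1,"tx":0,"ty":-25,"tz":0,"wx":0,"wy":0,"wz":0},{"fingers":1,"tx":0,"ty":-40,"tz":0,"wx":0,"wy":0,"wz":0},{"fingers":1,"tx":0,"ty":-45,"tz":0,"wx":0,"wy":0,"wz":0},{"fingers":1,"tx":0,"ty":-45,"tz":0,"wx":0,"wy":0,"wz":0},{"fingers":1,"tx":0,"ty":-45,"tz":0,"wx":0,"wy":0,"wz":0},{"fingers":1,"tx":12,"ty":-45,"tz":0,"wx":0,"wy":0,"wz":0},{"fingers":1,"tx":20,"ty":-45,"tz":0,"wx":0,"wy":0,"wz":0},{"fingers":1,"tx":15,"ty":-40,"tz":0,"wx":0,"wy":0,"wz":0},{"fingers":1,"tx":5,"ty":-20,"tz":0,"wx":0,"wy":0,"wz":0},{"fingers":1,"tx":0,"ty":-8,"tz":0,"wx":0,"wy":0,"wz":0}]';  python3 -m inch '[{"fingers":1,"tx":0,"ty":0,"tz":0,"wx":0,"wy":0,"wz":0},{"fingers":1,"tx":0,"ty":0,"tz":0,"wx":0,"wy":0,"wz":0},{"fingers":1,"tx":0,"ty":0,"tz":0,"wx":0,"wy":0,"wz":0}]'
```

```text
time: 15.5
position: [0.4246, -0.3429, 0.2266]
ee_rot: [[0.968, -0.253, -0.001], [-0.253, -0.968, 0.001], [-0.001, -0.001, -1.0]]
contact_force: [0.1, 0.0, -3.6]
gripper_width: 0.0515
gripper_force: 30.0
time: 16.5
position: [0.5645, -0.0073, 0.2263]
ee_rot: [[0.969, -0.245, -0.001], [-0.245, -0.969, 0.0], [-0.001, -0.0, -1.0]]
contact_force: [-0.6, -0.3, -4.0]
gripper_width: 0.0517
gripper_force: 30.0
time: 16.8
position: [0.5634, -0.0104, 0.2269]
ee_rot: [[0.969, -0.249, -0.0], [-0.249, -0.969, -0.0], [-0.0, 0.0, -1.0]]
contact_force: [-0.7, -1.3, -4.1]
gripper_width: 0.0517
gripper_force: 30.0
```

```bash
python3 -m inch '[{"fingers":1,"tx":1,"ty":0,"tz":35,"wx":0,"wy":0,"wz":0},{"fingers":1,"tx":0,"ty":0,"tz":40,"wx":0,"wy":0,"wz":0},{"fingers":1,"tx":0,"ty":0,"tz":25,"wx":0,"wy":0,"wz":0},{"fingers":1,"tx":0,"ty":0,"tz":12,"wx":0,"wy":0,"wz":0},{"fingers":1,"tx":0,"ty":0,"tz":5,"wx":0,"wy":0,"wz":0},{"fingers":1,"tx":0,"ty":0,"tz":0,"wx":0,"wy":0,"wz":0},{"fingers":1,"tx":0,"ty":0,"tz":0,"wx":0,"wy":0,"wz":0},{"fingers":1,"tx":0,"ty":0,"tz":1,"wx":0,"wy":0,"wz":0},{"fingers":1,"tx":0,"ty":0,"tz":0,"wx":0,"wy":0,"wz":0}]'
```

```text
time: 17.7
position: [0.5653, -0.0096, 0.1096]
ee_rot: [[0.969, -0.248, 0.001], [-0.248, -0.969, -0.0], [0.001, -0.0, -1.0]]
contact_force: [-0.1, 0.2, -5.1]
gripper_width: 0.0517
gripper_force: 30.0
```

```bash
python3 -m inch '[{"fingers":1,"tx":-0.5,"ty":-0.5,"tz":2,"wx":0,"wy":0,"wz":0},{"fingers":1,"tx":0,"ty":0,"tz":0,"wx":0,"wy":0,"wz":0}]'; python3 -m inch '[{"fingers":1,"tx":0,"ty":0,"tz":1,"wx":0,"wy":0,"wz":0},{"fingers":1,"tx":0,"ty":0,"tz":0,"wx":0,"wy":0,"wz":0}]'
```

```text
time: 17.9
position: [0.5644, -0.0088, 0.1069]
ee_rot: [[0.969, -0.248, -0.0], [-0.248, -0.969, 0.0], [-0.0, -0.0, -1.0]]
contact_force: [0.9, -0.2, -3.7]
gripper_width: 0.0522
gripper_force: 30.0
time: 18.1
position: [0.5646, -0.0089, 0.1062]
ee_rot: [[0.969, -0.248, 0.0], [-0.248, -0.969, 0.0], [0.0, -0.0, -1.0]]
contact_force: [-2.0, 1.1, 2.6]
gripper_width: 0.0517
gripper_force: 30.0
```

```bash
python3 -m inch '[{"fingers":1,"tx":0,"ty":0,"tz":0.5,"wx":0,"wy":0,"wz":0},{"fingers":-1,"tx":0,"ty":0,"tz":0,"wx":0,"wy":0,"wz":0},{"fingers":-1,"tx":0,"ty":0,"tz":0,"wx":0,"wy":0,"wz":0},{"fingers":-1,"tx":0,"ty":0,"tz":0,"wx":0,"wy":0,"wz":0},{"fingers":-1,"tx":0,"ty":0,"tz":-10,"wx":0,"wy":0,"wz":0},{"fingers":-1,"tx":0,"ty":0,"tz":-40,"wx":0,"wy":0,"wz":0},{"fingers":-1,"tx":0,"ty":0,"tz":-45,"wx":0,"wy":0,"wz":0},{"fingers":-1,"tx":0,"ty":0,"tz":-35,"wx":0,"wy":0,"wz":0},{"fingers":-1,"tx":-5,"ty":-45,"tz":0,"wx":0,"wy":0,"wz":0},{"fingers":-1,"tx":-5,"ty":-45,"tz":0,"wx":0,"wy":0,"wz":0}]'; python3 -m inch '[{"fingers":-1,"tx":-6,"ty":-45,"tz":0,"wx":0,"wy":0,"wz":0},{"fingers":-1,"tx":-6,"ty":-45,"tz":0,"wx":0,"wy":0,"wz":0},{"fingers":-1,"tx":-6,"ty":-45,"tz":0,"wx":0,"wy":0,"wz":0},{"fingers":-1,"tx":-6,"ty":-45,"tz":0,"wx":0,"wy":0,"wz":0},{"fingers":-1,"tx":-6,"ty":-40,"tz":0,"wx":0,"wy":0,"wz":0},{"fingers":-1,"tx":-5,"ty":-19,"tz":0,"wx":0,"wy":0,"wz":0.1},{"fingers":-1,"tx":0,"ty":0,"tz":0,"wx":0,"wy":0,"wz":0.12},{"fingers":-1,"tx":0,"ty":0,"tz":0,"wx":0,"wy":0,"wz":0.096},{"fingers":-1,"tx":0,"ty":0,"tz":0,"wx":0,"wy":0,"wz":0},{"fingers":-1,"tx":0,"ty":0,"tz":0,"wx":0,"wy":0,"wz":0}]'
python3 - <<'E'
from h import *
im=snapshot("top")[:,:,::-1];cv2.imwrite("pics/t5.png",im)
s2=snapshot("scene")[:,:,::-1];cv2.imwrite("pics/s5.png",s2)
cv2.imwrite("pics/c5.png",np.hstack([cv2.resize(im[150:275,285:385],None,fx=4,fy=4,interpolation=cv2.INTER_CUBIC),cv2.resize(s2[180:305,230:330],None,fx=4,fy=4,interpolation=cv2.INTER_CUBIC)]))
for t in(12,18,24):print(face(im,(334,200),.130,t))
E
```

```text
time: 19.1
position: [0.578, 0.081, 0.2377]
ee_rot: [[0.968, -0.25, 0.003], [-0.25, -0.968, 0.0], [0.003, -0.001, -1.0]]
contact_force: [0.3, -0.3, -1.6]
gripper_width: 0.0909
gripper_force: 0.0
time: 20.1
position: [0.6024, 0.3209, 0.2359]
ee_rot: [[0.846, -0.534, 0.0], [-0.534, -0.846, 0.0], [0.0, -0.0, -1.0]]
contact_force: [0.6, 0.6, -0.6]
gripper_width: 0.0914
gripper_force: 0.0
[567.9 -15.  104.7  58.2 -14.5]
[562.8 -14.7 124.9  69.3  -7.9]
[578.  -14.  151.9  97.2 -14.5]
```

View pics/c5.png

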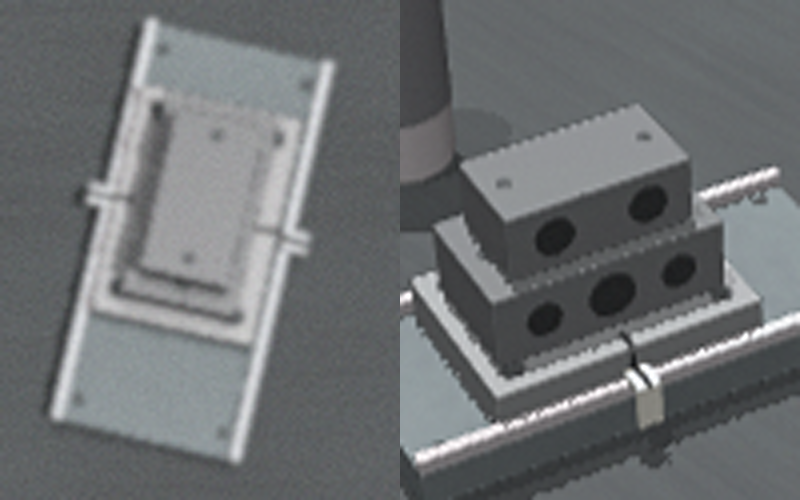

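```bash
python3 - <<'E'
from h import *
f=lambda u,v,z:ray("top",(285+u/4,150+v/4),z)*1000
a,b=f(217,135,.13),f(189,258,.13);d=a-b
print("mid top",((a+b)/2).round(1),np.degrees(np.arctan2(d[1],d[0])))
g=lambda u,v,z:(ray("scene",(230+(u-400)/4,180+v/4),z)*1000).round(1)
m=np.mean([g(510,222,.13),g(690,158,.13),g(461,168,.13),g(640,103,.13)],0);w=np.mean([g(503,184,.13),g(644,136,.13)],0);print(m,w,g(510,297,.094),g(692,226,.094),g(496,302,.094),g(723,223,.094))
E
python3 -m inch '[{"fingers":-1,"tx":0,"ty":0,"tz":45,"wx":0,"wy":0,"wz":0},{"fingers":-1,"tx":0,"ty":0,"tz":45,"wx":0,"wy":0,"wz":0},{"fingers":-1,"tx":0,"ty":0,"tz":45,"wx":0,"wy":0,"wz":0},{"fingers":-1,"tx":0,"ty":0,"tz":45,"wx":0,"wy":0,"wz":0},{"fingers":-1,"tx":0,"ty":0,"tz":30,"wx":0,"wy":0,"wz":0},{"fingers":-1,"tx":0,"ty":0,"tz":17,"wx":0,"wy":0,"wz":0},{"fingers":-1,"tx":0,"ty":0,"tz":0,"wx":0,"wy":0,"wz":0}]'; python3 -m inch '[{"fingers":1,"tx":0,"ty":0,"tz":0,"wx":0,"wy":0,"wz":0},{"fingers":1,"tx":0,"ty":0,"tz":0,"wx":0,"wy":0,"wz":0},{"fingers":1,"tx":0,"ty":0,"tz":0,"wx":0,"wy":0,"wz":0},{"fingers":1,"tx":0,"ty":0,"tz":0,"wx":0,"wy":0,"wz":0},{"fingers":1,"tx":0,"ty":0,"tz":0,"wx":0,"wy":0,"wz":0},{"fingers":1,"tx":0,"ty":0,"tz":0,"wx":0,"wy":0,"wz":0},{"fingers":1,"tx":0,"ty":0,"tz":0,"wx":0,"wy":0,"wz":0}]'
```

```text
mid top [563.9 -10.7 130. ] -14.13026385321935
[566.45  -2.3  130.  ] [566.   -4.2 130. ] [624.7  16.3  94. ] [530.6  35.9  94. ] [631.5  14.6  94. ] [518.8  44.5  94. ]
time: 20.9
position: [0.6014, 0.3204, 0.0066]
ee_rot: [[0.844, -0.536, -0.003], [-0.536, -0.844, -0.001], [-0.002, 0.003, -1.0]]
contact_force: [0.4, -0.1, 0.5]
gripper_width: 0.0913
gripper_force: 0.0
time: 21.6
position: [0.6024, 0.321, 0.0085]
ee_rot: [[0.844, -0.536, 0.0], [-0.536, -0.844, 0.0], [0.0, -0.0, -1.0]]
contact_force: [0.4, -0.6, -0.5]
gripper_width: 0.0379
gripper_force: 0.0
```

```bash
python3 -m inch '[{"fingers":1,"tx":0,"ty":0,"tz":0,"wx":0,"wy":0,"wz":0},{"fingers":1,"tx":0,"ty":0,"tz":0,"wx":0,"wy":0,"wz":0},{"fingers":1,"tx":0,"ty":0,"tz":0,"wx":0,"wy":0,"wz":0}]'; python3 -m inch '[{"fingers":1,"tx":0,"ty":0,"tz":-20,"wx":0,"wy":0,"wz":0},{"fingers":1,"tx":0,"ty":0,"tz":-40,"wx":0,"wy":0,"wz":0},{"fingers":1,"tx":0,"ty":0,"tz":-45,"wx":0,"wy":0,"wz":0},{"fingers":1,"tx":0,"ty":0,"tz":-45,"wx":0,"wy":0,"wz":0},{"fingers":1,"tx":0,"ty":0,"tz":-45,"wx":0,"wy":0,"wz":0},{"fingers":1,"tx":0,"ty":0,"tz":-30,"wx":0,"wy":0,"wz":-0.1},{"fingers":1,"tx":0,"ty":0,"tz":0,"wx":0,"wy":0,"wz":-0.12},{"fingers":1,"tx":0,"ty":0,"tz":0,"wx":0,"wy":0,"wz":-0.096},{"fingers":1,"tx":0,"ty":0,"tz":0,"wx":0,"wy":0,"wz":0}]'
```

```text
time: 21.9
position: [0.6025, 0.321, 0.0085]
ee_rot: [[0.844, -0.536, 0.0], [-0.536, -0.844, 0.0], [0.0, -0.0, -1.0]]
contact_force: [0.8, 0.9, 1.5]
gripper_width: 0.0359
gripper_force: 30.0
time: 22.8
position: [0.602, 0.3208, 0.2329]
ee_rot: [[0.969, -0.246, -0.001], [-0.246, -0.969, -0.0], [-0.001, 0.001, -1.0]]
contact_force: [-0.2, -0.1, -5.5]
gripper_width: 0.0358
gripper_force: 30.0
```

```bash
python3 -m inch '[{"fingers":1,"tx":3,"ty":25,"tz":0,"wx":0,"wy":0,"wz":0},{"fingers":1,"tx":6,"ty":40,"tz":0,"wx":0,"wy":0,"wz":0},{"fingers":1,"tx":6,"ty":45,"tz":0,"wx":0,"wy":0,"wz":0},{"fingers":1,"tx":6,"ty":45,"tz":0,"wx":0,"wy":0,"wz":0},{"fingers":1,"tx":6,"ty":45,"tz":0,"wx":0,"wy":0,"wz":0},{"fingers":1,"tx":6,"ty":45,"tz":0,"wx":0,"wy":0,"wz":0},{"fingers":1,"tx":6,"ty":40,"tz":0,"wx":0,"wy":0,"wz":0},{"fingers":1,"tx":4,"ty":27,"tz":0,"wx":0,"wy":0,"wz":0},{"fingers":1,"tx":2,"ty":12,"tz":0,"wx":0,"wy":0,"wz":0},{"fingers":1,"tx":0.5,"ty":5,"tz":0,"wx":0,"wy":0,"wz":0}]'; python3 -m inch '[{"fingers":1,"tx":0,"ty":0,"tz":0,"wx":0,"wy":0,"wz":0},{"fingers":1,"tx":0,"ty":0,"tz":30,"wx":0,"wy":0,"wz":0},{"fingers":1,"tx":0,"ty":0,"tz":35,"wx":0,"wy":0,"wz":0},{"fingers":1,"tx":0,"ty":0,"tz":15,"wx":0,"wy":0,"wz":0},{"fingers":1,"tx":0,"ty":0,"tz":8,"wx":0,"wy":0,"wz":0},{"fingers":1,"tx":0,"ty":0,"tz":4,"wx":0,"wy":0,"wz":0},{"fingers":1,"tx":0,"ty":0,"tz":0,"wx":0,"wy":0,"wz":0},{"fingers":1,"tx":0,"ty":0,"tz":0,"wx":0,"wy":0,"wz":0}]'
```

```text
time: 23.8
position: [0.5648, -0.01, 0.2331]
ee_rot: [[0.968, -0.251, -0.001], [-0.251, -0.968, 0.0], [-0.001, 0.0, -1.0]]
contact_force: [-0.4, -0.4, -4.8]
gripper_width: 0.0361
gripper_force: 30.0
time: 24.6
position: [0.5656, -0.0088, 0.1422]
ee_rot: [[0.969, -0.247, 0.001], [-0.247, -0.969, -0.0], [0.001, -0.0, -1.0]]
contact_force: [-0.1, -0.7, -4.9]
gripper_width: 0.036
gripper_force: 30.0
```

```bash
python3 -m inch '[{"fingers":1,"tx":-0.5,"ty":0,"tz":2.5,"wx":0,"wy":0,"wz":0},{"fingers":1,"tx":0,"ty":0,"tz":0,"wx":0,"wy":0,"wz":0}]'; python3 -m inch '[{"fingers":1,"tx":0,"ty":0,"tz":1,"wx":0,"wy":0,"wz":0},{"fingers":1,"tx":0,"ty":0,"tz":0,"wx":0,"wy":0,"wz":0}]'; python3 -m inch '[{"fingers":1,"tx":0,"ty":0,"tz":0.5,"wx":0,"wy":0,"wz":0},{"fingers":1,"tx":0,"ty":0,"tz":0,"wx":0,"wy":0,"wz":0}]'
```

```text
time: 24.8
position: [0.5646, -0.0089, 0.1392]
ee_rot: [[0.969, -0.248, 0.0], [-0.248, -0.969, 0.0], [0.0, -0.0, -1.0]]
contact_force: [0.6, -0.1, -4.9]
gripper_width: 0.0358
gripper_force: 30.0
time: 25.0
position: [0.5648, -0.009, 0.1384]
ee_rot: [[0.969, -0.248, 0.001], [-0.248, -0.969, -0.0], [0.001, -0.0, -1.0]]
contact_force: [-2.1, 0.5, 4.0]
gripper_width: 0.0357
gripper_force: 30.0
time: 25.2
position: [0.5648, -0.009, 0.1384]
ee_rot: [[0.969, -0.248, 0.001], [-0.248, -0.969, -0.0], [0.001, -0.0, -1.0]]
contact_force: [-5.5, 0.1, 14.0]
gripper_width: 0.0358
gripper_force: 30.0
```

```bash
python3 -m inch '[{"fingers":-1,"tx":0,"ty":0,"tz":0,"wx":0,"wy":0,"wz":0},{"fingers":-1,"tx":0,"ty":0,"tz":0,"wx":0,"wy":0,"wz":0},{"fingers":-1,"tx":0,"ty":0,"tz":0,"wx":0,"wy":0,"wz":0},{"fingers":-1,"tx":0,"ty":0,"tz":-10,"wx":0,"wy":0,"wz":0},{"fingers":-1,"tx":0,"ty":0,"tz":-45,"wx":0,"wy":0,"wz":0},{"fingers":-1,"tx":0,"ty":0,"tz":-45,"wx":0,"wy":0,"wz":0},{"fingers":-1,"tx":-10,"ty":0,"tz":-20,"wx":0,"wy":0,"wz":0},{"fingers":-1,"tx":-45,"ty":0,"tz":0,"wx":0,"wy":0,"wz":0},{"fingers":-1,"tx":-45,"ty":0,"tz":0,"wx":0,"wy":0,"wz":0},{"fingers":-1,"tx":-40,"ty":0,"tz":0,"wx":0,"wy":0,"wz":0}]'; python3 -m inch '[{"fingers":-1,"tx":0,"ty":45,"tz":0,"wx":0,"wy":0,"wz":0},{"fingers":-1,"tx":0,"ty":45,"tz":0,"wx":0,"wy":0,"wz":0},{"fingers":-1,"tx":10,"ty":45,"tz":0,"wx":0,"wy":0,"wz":0},{"fingers":-1,"tx":10,"ty":45,"tz":0,"wx":0,"wy":0,"wz":0},{"fingers":-1,"tx":10,"ty":45,"tz":0,"wx":0,"wy":0,"wz":0},{"fingers":-1,"tx":10,"ty":45,"tz":0,"wx":0,"wy":0,"wz":0},{"fingers":-1,"tx":0,"ty":45,"tz":0,"wx":0,"wy":0,"wz":0},{"fingers":-1,"tx":0,"ty":0,"tz":0,"wx":0,"wy":0,"wz":0}]'
python3 - <<'E'
from h import *
im=snapshot("top")[:,:,::-1];cv2.imwrite("pics/t6.png",im)
s2=snapshot("scene")[:,:,::-1];cv2.imwrite("pics/s6.png",s2)
cv2.imwrite("pics/c6.png",np.hstack([cv2.resize(im[150:275,285:385],None,fx=4,fy=4,interpolation=cv2.INTER_CUBIC),cv2.resize(s2[170:295,230:330],None,fx=4,fy=4,interpolation=cv2.INTER_CUBIC)]))
E
```

```text
time: 26.2
position: [0.427, 0.0261, 0.258]
ee_rot: [[0.969, -0.248, 0.0], [-0.248, -0.969, 0.0], [0.0, -0.0, -1.0]]
contact_force: [0.0, 0.1, 0.8]
gripper_width: 0.0909
gripper_force: 0.0
time: 27.0
position: [0.3888, -0.2941, 0.258]
ee_rot: [[0.968, -0.251, 0.001], [-0.251, -0.968, -0.002], [0.001, 0.002, -1.0]]
contact_force: [1.1, 0.1, 0.4]
gripper_width: 0.0909
gripper_force: 0.0
```

View pics/c6.png

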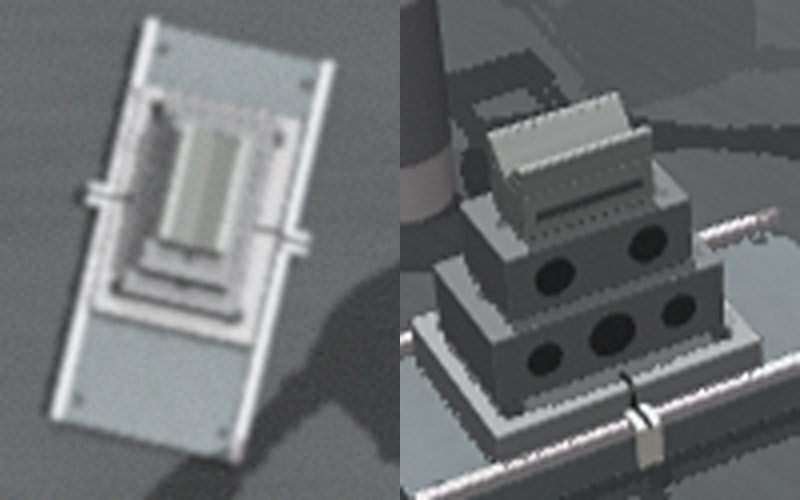

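View pics/s6.png

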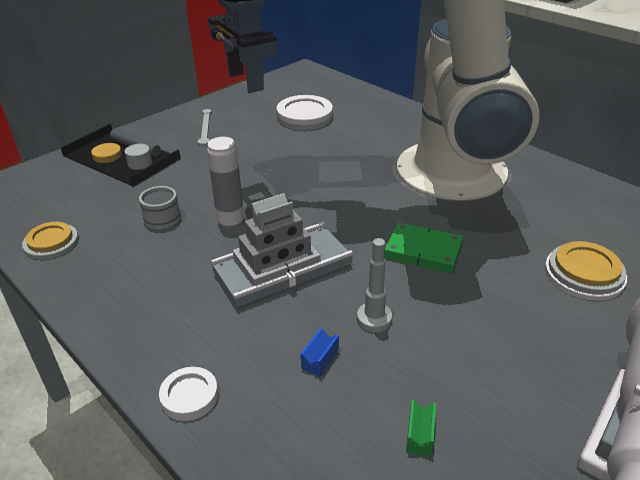

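The pier stands with the groove up, the ticks are level with the pointers, and shaft, can and drum are where they were. I check the V-block's centring numerically, then hand in.

```bash
python3 - <<'E'
from h import *
f=lambda u,v,z:ray("top",(285+u/4,150+v/4),z)*1000
P=[f(*p,.168) for p in((183,124),(247,137),(160,243),(225,257))];print(np.mean(P,0))
d=np.mean(P,0)[:2]-[563.9,-10.7]
print(d)
if np.linalg.norm(d)<5: print(sign_off())
E
```

```text
[562.24457497  -9.79775425 168.        ]
[-1.65542503  0.90224575]
the job is handed in; nothing more can be done
None
```

The pier is built and handed in at about 27 s: the slab's ticks line up with the pointers, wide, middle and V-block (groove up) are stacked on it with centres about 2 mm apart or less by camera, and drum, shaft and can stand where they were.

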